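Pack the hall table's glass jars into their carrying crate

TASK

Fold the crate's carrying handle fully down to the far side, then stand the two loose amber potpourri jars upright in empty cells of the crate, one jar per cell, beside the jar that is already there, and finally raise the handle straight up again ready for carrying. The jars are thin glass: hold them with a light grip, set them down gently without dropping, knocking or tipping them, and leave the other things on the table alone.

Things in the scene. Friction and masses are not known exactly. Their poses are not given: they have to be found in the camera images.
- jar_a: potpourri jar of thin amber glass with a cork stopper, round, upright; glass 50 mm diameter from the bottom to 80 mm high, cork 36 mm diameter from 86 mm to the top at 100 mm; about 0.16 kg; the origin is the centre of its underside, z up its axis. Stands on the table; to be put in the crate.
- jar_b: potpourri jar of thin amber glass with a cork stopper, round, upright; glass 50 mm diameter from the bottom to 80 mm high, cork 36 mm diameter from 86 mm to the top at 100 mm; about 0.16 kg; the origin is the centre of its underside, z up its axis. Stands on the table; to be put in the crate.
- jar_c: potpourri jar of thin amber glass with a cork stopper, round, upright; glass 50 mm diameter from the bottom to 80 mm high, cork 36 mm diameter from 86 mm to the top at 100 mm; about 0.16 kg; the origin is the centre of its underside, z up its axis. Already in one cell of the crate; it stays in the crate.
- crate: low wooden crate, fixed to the table, 190 x 190 mm, outer walls 45 mm high and 6 mm thick, floor 8 mm thick, a cross of 6 mm dividers 41 mm high makes 2 x 2 cells of 86 x 86 mm; origin at the centre of its underside, x points away from the robot at yaw 0, y to the left, z up. A cork pad shows on the floor of each empty cell.
- cell0 (a point): centre of the floor of the crate's near left cell (8 mm above the crate's underside, 46 mm from the crate's centre along its x and y)
- cell1 (a point): centre of the floor of the crate's near right cell (8 mm above the crate's underside, 46 mm from the crate's centre along its x and y)
- cell2 (a point): centre of the floor of the crate's far left cell (8 mm above the crate's underside, 46 mm from the crate's centre along its x and y)
- cell3 (a point): centre of the floor of the crate's far right cell (8 mm above the crate's underside, 46 mm from the crate's centre along its x and y)
- handle (a joint): angle of the crate's carrying handle (rad): 0 when it stands straight up over the middle of the crate, growing to 1.5 (its stop) as it folds down past the far (+x) wall of the crate, -0.3 is its other stop; a stiff hinge keeps it wherever it is left. It turns about the crate's y axis. Flat brass arms 14 mm wide run outside the crate's left and right walls (103 mm from its middle).
- handle_bar (a point): middle of the handle's round wooden cross bar, 14 mm diameter, about 180 mm long along the crate's y axis, 135 mm from the hinge axis; the point's z points along the arms away from the hinge
- handle_hinge (a point): centre of the handle's hinge axis, in the crate's middle, 38 mm above the crate's underside
- diffuser: green glass fragrance bottle with a black cap, 56 mm diameter, 112 mm high; leave it alone; origin at the centre of its underside
- candle: white ceramic candle holder with a red candle, 68 mm diameter foot, 70 mm high; leave it alone; origin at the centre of its underside
- bowl: clear glass bowl of potpourri, 150 mm diameter, 60 mm high; leave it alone; origin at the centre of its underside
- phone: black mobile phone 72 x 146 x 9 mm lying on the clipboard; leave it alone; origin at the centre of its underside
- pen: black pen 140 mm long, 10 mm thick, on the clipboard; leave it alone; origin at the centre of its underside
Not all that is in view belongs to the job. Leave any purple look-alike of the jar_b alone. What is shaped like the jar_a but blue is not meant.

How it is judged:
By the outcome, as a careful person would: the job done as asked, in the order asked, and still so for the second after the job is handed in, with the robot touching nothing.
It also fails if it takes over 72 s, if anything falls off the work surface, if the arm or the gripper's body presses on something with over 40 N, if the wrist force passes 120 N, or if a joint passes its speed limit or range.

ROBOT

A 6-joint arm with a two-finger parallel gripper is mounted at the origin on the work surface. World frame = base frame: x ahead of the robot, y to its left, z up, the work surface at z = 0. Lengths are in m, angles in rad, forces in N, time in s.
With the tool pointing down it reaches from about 0.35 to 0.85 m from the base axis. Payload 8.1 kg.
Tool frame: the origin (TCP) lies at the very end of the fingers, on their centre line; the grasp point (between the pads) lies 19 mm behind it; z points along the fingers, y is the line along which they close (so a half turn about z gives the same grasp; the last joint's range is limited). The gripper opens to 93 mm and grips with 3 to 60 N. Pads are 15 mm wide; open, the fingers measure 128 mm over their backs; the gripper's body (75 mm by 188 mm) begins 65 mm behind the grasp point.
Start: joints at [1.061, 0.13, 1.488, -0, 1.523, -0.085], TCP at [0.247, 0.547, 0.193] pointing down, gripper open.
Joint ranges: [-2.96, 2.96], [-0.89, 2.26], [0.02, 2.5], [-1.34, 4.48], [0, 2.73], [-2.66, 2.66]. Speed limits (rad/s): [2.39, 2.39, 2.79, 3.14, 3.14, 3.14].

INTERFACE

Orientations are given as a rotation vector (axis times angle).
In Python, from plant import robot, imaging gives the robot as it stands.
- The arm moves only by the tool jog_arm, never from a script. Its argument "rows" is a list of rows, each a list of 2 entries, a list of its own where there are three numbers: the shift along the tool's x, y, z each as a share of 0.2 m, from -1 to 1, then the turn, a rotation vector about the tool's x, y, z each as a share of pi/2 rad, from -1 to 1. A call has 1 to 5 rows; each row is the pose to reach, as a shift and turn from the pose commanded when the call began, along the tool's axes at that moment; what a row does not reach only later rows make up. A row lasts 1/10 s, in which the tool goes at most 50 mm and 8.59 degrees, less where a joint would pass 70% of its speed; a pose out of reach is approached as far as the arm can. A call with a number of a shift or a turn outside -1 to 1 is refused whole. A call with a gripper value outside its range is refused whole. "hand" is the closure, from -1 (fully open) to 1 (shut), set as the call begins (left out, the last holds). The fingers move at their own pace and stop on an object; "squeeze" is the grip in N (left out, the last holds). Time passes only in rows, so rows that repeat a pose let the fingers close. It gives the time, the measured TCP pose, the force, the opening and the grip force at its end, in the units of the state.
- robot.read_state(): the state, without advancing time (a new reading comes with each control period).
- imaging.read_camera(name): name is "scene" or "top"; returns a dict with "frame" (480x640x3 uint8, red, green, blue), "vertical_fov" (degrees; the focal length in pixels is half the picture's height over the tangent of half this angle, whatever the lens; pixels are square), "cx", "cy" (the principal point, pixels), "k1" (the pictures are not rectified: a ray, as slopes to the right and down, at radius r is drawn at 1 + k1 r^2 times it, then the intrinsics apply), "R" (3x3) and "t" (3): a world point X has camera coordinates R X + t. Camera axes: x right, y down, z forward; pixel columns grow to the right and rows downward; lengths in m; the calibration is good to about 2 mm. A picture is of the moment at which its call begins. There is no depth.
- robot.close_job(): hands the job in; it is judged then, once.
The state is a dict: "t": time; "q": joint angles; "dq": joint speeds; "joint_torque": joint torques, N m; "tool_pos": TCP position; "orientation": TCP orientation; "force": force on the tool from outside, world axes, zero at the start; "wrist_torque": the same for the moment, N m; "opening": finger opening in m; "gripper_force": force on a finger pad.
Only numpy, scipy, OpenCV 4.12 (cv2) and the standard library are available. Lean on these libraries where they do the work, as an engineer would, in place of code of your own. Each camera call takes 0.05 s, during which the arm holds its last target. There are 200 camera calls.

## Working session

There is one attempt and no reset: what is moved stays moved. The work goes in short steps, Python scripts to look and compute and a tool call to move; the robot and the scene stay as the last step left them, time stands still between calls to the robot, and variables do not carry over. Pictures are saved under pics/ and viewed, at most 14 in all, crops included, and the job is handed in when it is done.

Besides the shell and the picture viewer there is one more tool, called after ">>>" by a JSON object that holds its "name" and its "arguments", one argument or row to a line. jog_arm: Moves the arm, as the interface text tells. Its arguments: {"type":"object","properties":{"rows":{"type":"array"},"hand":{"type":"number"},"squeeze":{"type":"number"}},"required":["rows"]}

```bash
ls; mkdir -p pics
cat > h.py <<'E'
import numpy as np, cv2
from plant import robot, imaging
def snap(n):
    c=imaging.read_camera(n); cv2.imwrite(f'pics/{n}_{robot.read_state()["t"]:.2f}.png',c['frame'][:,:,::-1]); return c
def K(c):
    f=240/np.tan(np.radians(c['vertical_fov'])/2); return np.array([[f,0,c['cx']],[0,f,c['cy']],[0,0,1.]])
def D(c): return np.array([c['k1'],0,0,0,0.])
def ray(c,u,v):
    p=cv2.undistortPoints(np.array([[[u,v]]],float),K(c),D(c))[0,0]
    R=np.array(c['R']);t=np.array(c['t'])
    return -R.T@t, R.T@np.array([p[0],p[1],1])
def onz(c,u,v,z):
    o,d=ray(c,u,v); return o+d*(z-o[2])/d[2]
def proj(c,X):
    return cv2.projectPoints(np.array(X,float).reshape(-1,1,3),cv2.Rodrigues(np.array(c['R']))[0],np.array(c['t'],float),K(c),D(c))[0][:,0]
def tri(r1,r2):
    (o1,d1),(o2,d2)=r1,r2
    s=np.linalg.lstsq(np.c_[d1,-d2],o2-o1,rcond=None)[0]
    a,b=o1+d1*s[0],o2+d2*s[1]; return (a+b)/2,np.linalg.norm(a-b)
E
python3 - <<'E'
from h import *
import pickle
d={n:snap(n) for n in('scene','top')}
pickle.dump(d,open('v0.pkl','wb'))
for n,c in d.items(): print(n,K(c)[0,0],c['cx'],c['cy'],c['k1'],-np.array(c['R']).T@c['t'],np.round(c['R'],3).tolist())
print(robot.read_state())
E
ls pics
```

```text
pics
scene 487.90006434652145 315.81117138503424 242.1307771372815 0.0345499927118177 [1.37659192 0.04819499 0.90436236] [[-0.086, 0.996, -0.018], [0.705, 0.048, -0.707], [-0.704, -0.073, -0.707]]
top 468.0701515015218 313.6213760709521 234.93810817025928 -0.09008486906581795 [ 0.52814926 -0.03924874  1.37810007] [[-0.009, -1.0, -0.016], [-0.997, 0.01, -0.071], [0.071, 0.016, -0.997]]
{'t': 0.1, 'q': array([ 1.06064542e+00,  1.31091057e-01,  1.48912530e+00, -1.76170815e-05,
        1.52301094e+00, -8.54186343e-02]), 'dq': array([-1.94559808e-04, -2.33698813e-03, -3.01783145e-03,  8.85800271e-04,
        4.42177514e-04,  6.05577875e-05]), 'joint_torque': array([ 1.56704307e-03, -5.61342323e+01, -4.93097734e+01,  7.71522545e-02,
        2.89844867e-02, -9.34147420e-05]), 'tool_pos': array([0.24697774, 0.54621809, 0.19231391]), 'orientation': array([-6.62065318e-01, -3.07056351e+00,  2.46242575e-03]), 'force': array([ 0.97176294, -0.58331474,  0.68135137]), 'wrist_torque': array([0.01187479, 0.04968796, 0.01078292]), 'gripper_force': 0.0, 'opening': 0.09310262877872377}
scene_0.05.png
top_0.10.png
```

View pics/scene_0.05.png

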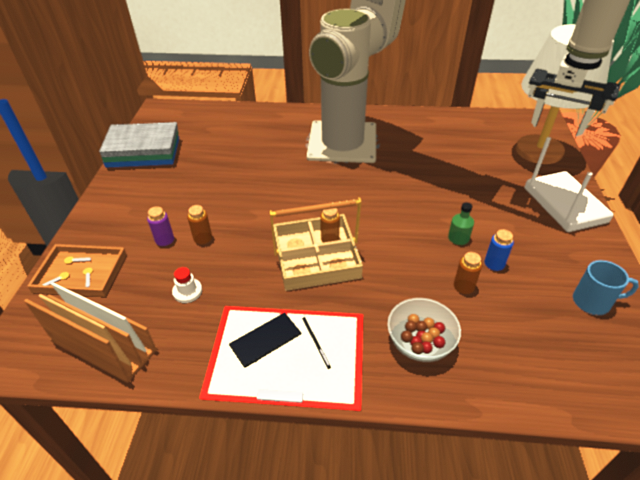

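View pics/top_0.10.png

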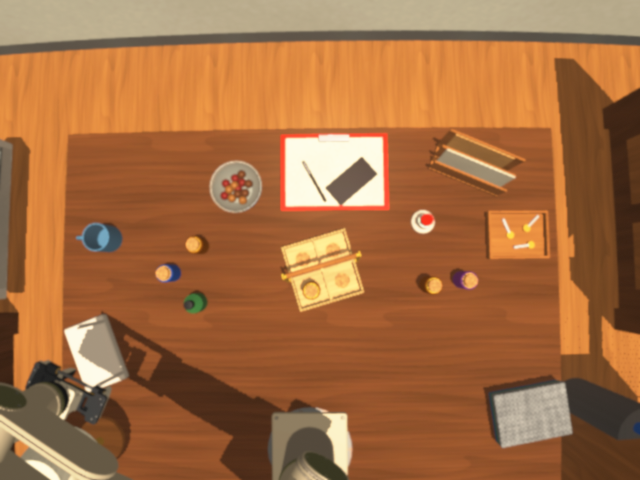

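The scene view shows two amber jars: scene (200,225) / top (433,285), and scene (468,273) / top (195,244). The look-alikes are purple at scene (160,227) / top (468,280) and blue at scene (500,250) / top (167,272). jar_c is in the near-left cell, scene (330,222) / top (311,290). The handle bar runs across the crate from top (282,276) to (360,254). Next is an enlarged crop to confirm the jars, with blob measurements alongside.

```bash
cat > m.py <<'E'
from h import *
import pickle
d=pickle.load(open('v0.pkl','rb'))
s,t=d['scene'],d['top']
def crop(c,x,y,w,h,W,H): return cv2.resize(c['frame'][y:y+h,x:x+w,::-1],(W,H),interpolation=cv2.INTER_CUBIC)
top=np.hstack([crop(s,140,190,80,60,400,300),crop(s,440,215,80,90,267,300)])
bot=np.hstack([crop(s,255,185,120,110,327,300),crop(t,265,220,110,100,330,300)])
W=max(top.shape[1],bot.shape[1]); pad=lambda a:np.pad(a,((0,0),(0,W-a.shape[1]),(0,0)))
cv2.imwrite('pics/crop1.png',np.vstack([pad(top),pad(bot)]))
def blob(c,x,y,r,name):
    f=c['frame'][y-r:y+r,x-r:x+r]; hsv=cv2.cvtColor(f,cv2.COLOR_RGB2HSV)
    m=cv2.inRange(hsv,(8,90,190),(25,220,255))
    n,l,st,ce=cv2.connectedComponentsWithStats(m)
    for i in range(1,n):
        if st[i,4]>25: print(name,st[i].tolist(),(ce[i]+[x-r,y-r]).round(1), hsv[int(ce[i][1]),int(ce[i][0])])
for a in((s,200,212,16,'A s'),(t,433,285,16,'A t'),(s,468,262,16,'B s'),(t,195,244,16,'B t')): blob(*a)
E
python3 m.py
```

```text
A s [3, 8, 19, 17, 186] [195.1 211.3] [ 22 132 254]
A t [10, 8, 16, 17, 197] [434.6 285.3] [ 18 152 250]
B s [9, 5, 21, 19, 260] [471.5 259.6] [ 20 142 252]
B t [6, 9, 16, 16, 199] [192.8 244.2] [ 17 155 248]
```

View pics/crop1.png

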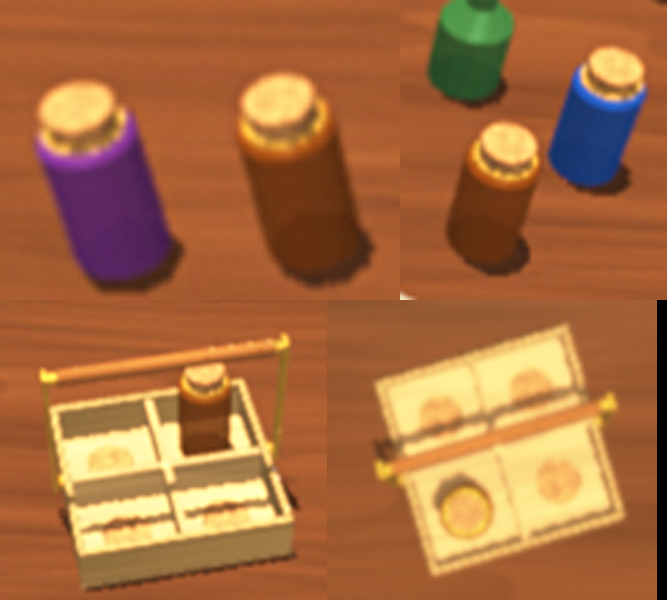

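The crop confirms both targets: they are brown amber, next to the purple and blue look-alikes. jar_c sits in the near-left cell, and the other three cells show cork pads. Now the measurements.

```bash
cat > m2.py <<'E'
from m import *
for n,a,b in(('A',(196,209.6),(434.6,285.3)),('B',(472.5,258.2),(192.8,244.2)),('barR(+y end)',(359.1,200),(283.7,277)),('bar -y',(272.6,213.2),(358.7,254)),('jar_c',(330.3,213.3),(311.6,290.3)),
 ('pad1',(255+112/2.727,185+160/2.727),(265+232/3,220+180/3))):
    p,e=tri(ray(s,*a),ray(t,*b)); print(n,p.round(4),'err',round(e,4),'top@.1',onz(t,*b,.1).round(4)[:2],'sc@.1',onz(s,*a,.1).round(4)[:2])
hsv=cv2.cvtColor(t['frame'],cv2.COLOR_RGB2HSV)
m=cv2.inRange(hsv,(15,40,150),(32,170,255)); mm=np.zeros_like(m); mm[215:325,268:380]=m[215:325,268:380]
mm=cv2.morphologyEx(mm,cv2.MORPH_OPEN,np.ones((7,7)))
pts=cv2.findNonZero(mm); r=cv2.minAreaRect(cv2.convexHull(pts)); b=cv2.boxPoints(r); print(r,b.tolist())
print('hand picks');H=np.array([(282,247.3),(345.3,228.3),(364,292.7),(300.7,311.3)])
for B in(b,H):
    P=np.array([onz(t,u,v,.045) for u,v in B]); print(P.round(4)[:,:2].tolist(),P.mean(0).round(4),[np.linalg.norm(P[i]-P[i-1]).round(4) for i in range(4)],[round(float(np.degrees(np.arctan2(*(P[i]-P[i-1])[[1,0]]))),1) for i in range(4)])
E
python3 m2.py
```

```text
A s [3, 8, 19, 17, 186] [195.1 211.3] [ 22 132 254]
A t [10, 8, 16, 17, 197] [434.6 285.3] [ 18 152 250]
B s [9, 5, 21, 19, 260] [471.5 259.6] [ 20 142 252]
B t [6, 9, 16, 16, 199] [192.8 244.2] [ 17 155 248]
A [ 0.4786 -0.3473  0.0979] err 0.0021 top@.1 [ 0.4789 -0.3478] sc@.1 [ 0.4809 -0.3451]
B [0.5977 0.3183 0.0946] err 0.004 top@.1 [0.5972 0.3147] sc@.1 [0.6025 0.3185]
barR(+y end) [0.5067 0.059  0.175 ] err 0.0034 top@.1 [0.5055 0.0632] sc@.1 [0.417  0.0619]
bar -y [ 0.5639 -0.1343  0.1739] err 0.0033 top@.1 [ 0.5663 -0.1419] sc@.1 [ 0.4816 -0.1509]
jar_c [ 0.4685 -0.0103  0.0961] err 0.0043 top@.1 [ 0.4688 -0.0125] sc@.1 [ 0.4725 -0.0079]
pad1 [ 0.4934 -0.0978  0.008 ] err 0.0053 top@.1 [ 0.496  -0.0964] sc@.1 [ 0.5838 -0.0805]
((322.110107421875, 269.3669738769531), (68.58036041259766, 68.58036041259766), 73.3007583618164) [[279.4128723144531, 246.3761444091797], [345.1009216308594, 226.6697235107422], [364.8073425292969, 292.3577880859375], [299.1192932128906, 312.064208984375]]
hand picks
[[0.5918, 0.0795], [0.6464, -0.1086], [0.4591, -0.1621], [0.4051, 0.0245]] [ 0.5256 -0.0417  0.045 ] [np.float64(0.1946), np.float64(0.1959), np.float64(0.1948), np.float64(0.1942)] [16.4, -73.8, -164.1, 106.1]
[[0.5891, 0.0721], [0.6417, -0.1091], [0.4582, -0.1598], [0.4072, 0.02]] [ 0.524  -0.0442  0.045 ] [np.float64(0.1892), np.float64(0.1887), np.float64(0.1904), np.float64(0.1868)] [16.0, -73.8, -164.6, 105.8]
```

```bash
cat > plan.py <<'E'
from h import *
from scipy.spatial.transform import Rotation as Ro
C=np.array([.524,-.0435]); Y=np.radians(16.2)
def cr(x,y,z): # crate frame -> world
    return np.r_[C+[x*np.cos(Y)-y*np.sin(Y),x*np.sin(Y)+y*np.cos(Y)],z]
def down(yaw): # closing axis y at world yaw (rad), z down
    y=np.array([np.cos(yaw),np.sin(yaw),0]); z=np.array([0,0,-1.]); return Ro.from_matrix(np.c_[np.cross(y,z),y,z])
def plan(goals,start=None):
    s=robot.read_state(); p,R=start or (s['tool_pos'],Ro.from_rotvec(s['orientation']))
    for g,yaw in goals:
        Rg=down(yaw)
        sh=R.inv().apply(g-p)/.2; tu=(R.inv()*Rg).as_rotvec()/(np.pi/2)
        print(np.round(g,3),'shift',sh.round(3),'turn',tu.round(3),'rows>=',np.ceil(max(np.linalg.norm(g-p)/.05,np.linalg.norm(tu)*90/8.59)))
        p,R=g,Rg
E
python3 - <<'E'
from plan import *
b=np.array([.5365,-.0395,.153])
a=np.array([.247,.546,.193])
P=lambda f,z:np.r_[(a+f*(b-a))[:2],z]
d=np.radians
plan([(P(.27,.25),d(45)),(P(.53,.25),d(25)),(P(.77,.25),Y),(P(1,.21),Y),(b,Y)])
E
```

```text
[0.325 0.388 0.25 ] shift [-0.682 -0.561 -0.288] turn [-0.001  0.     0.23 ] rows>= 4.0
[0.4   0.236 0.25 ] shift [-0.804 -0.272  0.   ] turn [0.    0.    0.222] rows>= 4.0
[0.47  0.095 0.25 ] shift [-0.784  0.018  0.   ] turn [0.    0.    0.098] rows>= 4.0
[ 0.536 -0.039  0.21 ] shift [-0.739  0.132  0.2  ] turn [0. 0. 0.] rows>= 4.0
[ 0.536 -0.04   0.153] shift [-0.    -0.     0.285] turn [0. 0. 0.] rows>= 2.0
```

>>> {"name": "jog_arm", "arguments": {
  "rows": [
    [[-0.68,-0.56,-0.29],[0,0,0.23]],
    [[-0.68,-0.56,-0.29],[0,0,0.23]],
    [[-0.68,-0.56,-0.29],[0,0,0.23]],
    [[-0.68,-0.56,-0.29],[0,0,0.23]]
  ],
  "hand": 0.14,
  "squeeze": 15
}}

```text
t: 0.5
tool_pos: [0.3259, 0.3864, 0.252]
orientation: [1.207, 2.9, -0.0]
force: [0.1, -0.5, 1.0]
opening: 0.0656
gripper_force: 0.0
```

>>> {"name": "jog_arm", "arguments": {
  "rows": [
    [[-0.8,-0.27,0],[0,0,0.22]],
    [[-0.8,-0.27,0],[0,0,0.22]],
    [[-0.8,-0.27,0],[0,0,0.22]],
    [[-0.8,-0.27,0],[0,0,0.22]]
  ]
}}

```text
t: 0.9
tool_pos: [0.401, 0.2337, 0.251]
orientation: [1.69, 2.647, -0.001]
force: [-0.0, 0.2, 0.4]
opening: 0.0403
gripper_force: 0.0
```

>>> {"name": "jog_arm", "arguments": {
  "rows": [
    [[-0.78,0.02,0],[0,0,0.1]],
    [[-0.78,0.02,0],[0,0,0.1]],
    [[-0.78,0.02,0],[0,0,0.1]],
    [[-0.78,0.02,0],[0,0,0.1]],
    [[-0.78,0.02,0],[0,0,0.1]]
  ]
}}

```text
t: 1.4
tool_pos: [0.4699, 0.0965, 0.2507]
orientation: [-1.891, -2.508, 0.001]
force: [-0.1, 0.7, 0.2]
opening: 0.0403
gripper_force: 0.0
```

>>> {"name": "jog_arm", "arguments": {
  "rows": [
    [[-0.74,0.13,0.2],[0,0,0]],
    [[-0.74,0.13,0.2],[0,0,0]],
    [[-0.74,0.13,0.2],[0,0,0]],
    [[-0.74,0.13,0.2],[0,0,0]],
    [[-0.74,0.13,0.2],[0,0,0]]
  ]
}}

```text
t: 1.9
tool_pos: [0.5355, -0.0365, 0.2101]
orientation: [-1.886, -2.509, 0.001]
force: [0.4, -0.3, 1.1]
opening: 0.0402
gripper_force: 0.0
```

>>> {"name": "jog_arm", "arguments": {
  "rows": [
    [[0,0,0.1],[0,0,0]],
    [[0,0,0.2],[0,0,0]],
    [[0,0,0.29],[0,0,0]],
    [[0,0,0.29],[0,0,0]]
  ]
}}

```text
t: 2.3
tool_pos: [0.534, -0.0343, 0.1511]
orientation: [-1.881, -2.511, 0.002]
force: [-0.8, -0.2, -0.3]
opening: 0.0397
gripper_force: 0.0
```

Run:
```python
from plan import *
s=snap('scene');t=snap('top');st=robot.read_state();print(st['tool_pos'],st['force'])
a=cv2.resize(s['frame'][150:310,230:400,::-1],(425,400),interpolation=cv2.INTER_CUBIC)
b=cv2.resize(t['frame'][210:330,260:390,::-1],(433-58,346),interpolation=cv2.INTER_CUBIC)
b=np.pad(b,((0,54),(0,0),(0,0)));cv2.imwrite('pics/c2.png',np.hstack([a,b]))
```

```text
[ 0.53585134 -0.03533968  0.15406851] [ 0.35050471 -0.01112843 -0.04559431]
```

View pics/c2.png

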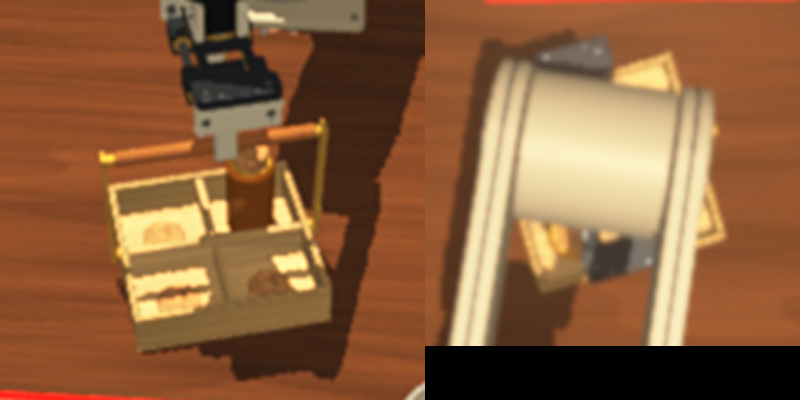

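The fingers straddle the bar at crop (225,145) with no contact force, so I'll close on it.

>>> {"name": "jog_arm", "arguments": {
  "rows": [
    [[0,0,0],[0,0,0]],
    [[0,0,0],[0,0,0]],
    [[0,0,0],[0,0,0]],
    [[0,0,0],[0,0,0]],
    [[0,0,0],[0,0,0]]
  ],
  "hand": 1,
  "squeeze": 15
}}

```text
t: 2.9
tool_pos: [0.536, -0.0374, 0.1535]
orientation: [1.887, 2.511, -0.0]
force: [-0.9, 0.7, 4.3]
opening: 0.0049
gripper_force: 4.1
```

>>> {"name": "jog_arm", "arguments": {
  "rows": [
    [[0,0,0],[0,0,0]],
    [[0,0,0],[0,0,0]]
  ]
}}

```text
t: 3.1
tool_pos: [0.5364, -0.0374, 0.154]
orientation: [1.887, 2.511, 0.001]
force: [-1.6, 0.5, 5.0]
opening: 0.001
gripper_force: 2.8
```

Run:
```python
from plan import *
s=snap('scene');st=robot.read_state();print(st['tool_pos'],st['force'],st['opening'],st['gripper_force'])
cv2.imwrite('pics/c3.png',cv2.resize(s['frame'][170:240,250:370,::-1],(780,455),interpolation=cv2.INTER_CUBIC))
print(proj(s,[st['tool_pos'],st['tool_pos']+[0,0,.019]]))
```

```text
[ 0.5364894  -0.03737167  0.15402702] [-0.75511212  0.11685581  5.12011634] 0.0003856783249899466 2.81559269875288
[[315.84210911 213.59893225]
 [315.69387407 207.3684015 ]]
```

View pics/c3.png

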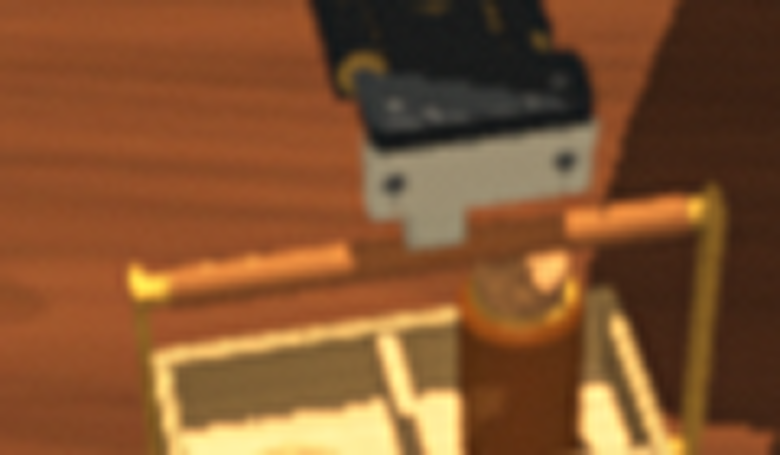

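The fingers are fully shut with nothing between them, and they seem to stand on top of the bar: the tip is at crop (437,247), on the bar's centre line. I'll check where the fingertips really are against the reported TCP.

Run:
```python
from plan import *
import pickle
s=pickle.load(open('v0.pkl','rb'))['scene']
def draw(img,pts):
    for u,v in pts: cv2.circle(img,(int(u*16),int(v*16)),16,(0,255,0),-1,shift=4)
def mk(f,x,y,w,h,k,pts):
    im=cv2.resize(f[y:y+h,x:x+w,::-1],(w*k,h*k),interpolation=cv2.INTER_CUBIC)
    for u,v in pts: cv2.circle(im,(int((u-x+.5)*k),int((v-y+.5)*k)),3,(0,255,0),1)
    return im
def P(p,yaw,op):
    y=np.array([np.cos(yaw),np.sin(yaw),0]); return proj(s,[p,p+y*op/2,p-y*op/2,p+[0,0,.019]])
p0=np.array([.247,.5462,.1923]); a=P(p0,np.radians(65.7),.093)
import glob; f2=cv2.imread(sorted(glob.glob('pics/scene_2*.png'))[0])[:,:,::-1]
b=P(np.array([.5359,-.0353,.154]),np.radians(16.2),.04)
print(a,b)
cv2.imwrite('pics/c4.png',np.hstack([mk(s['frame'],520,60,100,140,4,a),mk(f2,270,150,90,140,4,b)]))
```

```text
[[552.18995505 137.03050672]
 [571.69263718 141.65464683]
 [533.25994614 132.52547735]
 [554.68424076 130.55752065]] [[316.7568783  213.47742614]
 [318.4831131  219.17050786]
 [315.07259332 207.92237973]
 [316.61975418 207.24698944]]
```

View pics/c4.png

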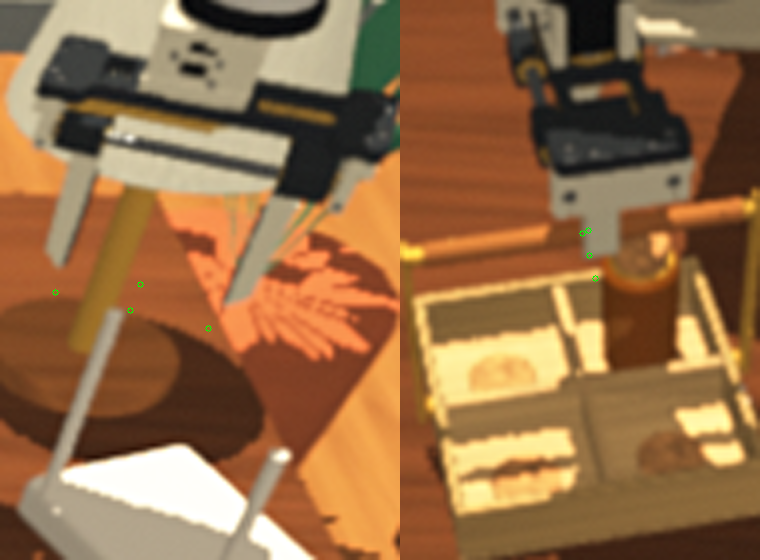

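In both poses the visible fingertips sit about 6–7 px above the projected TCP, so the real tips are about 20 mm higher than reported. The 5 N of upward force on the bar agrees with that. I'll lift, reopen and go about 24 mm deeper, which still clears jar_c.

>>> {"name": "jog_arm", "arguments": {
  "rows": [
    [[0,0,-0.1],[0,0,0]],
    [[0,0,-0.1],[0,0,0]],
    [[0,0,-0.1],[0,0,0]],
    [[0,0,-0.1],[0,0,0]]
  ],
  "hand": 0.14
}}

```text
t: 3.55
tool_pos: [0.5355, -0.0371, 0.1722]
orientation: [-1.887, -2.511, 0.001]
force: [-0.0, 0.6, 0.6]
opening: 0.0277
gripper_force: 0.0
```

>>> {"name": "jog_arm", "arguments": {
  "rows": [
    [[0,0,0.08],[0,0,0]],
    [[0,0,0.15],[0,0,0]],
    [[0,0,0.22],[0,0,0]],
    [[0,0,0.22],[0,0,0]]
  ]
}}

```text
t: 3.95
tool_pos: [0.5335, -0.0368, 0.1252]
orientation: [-1.884, -2.507, 0.004]
force: [0.1, 0.1, 0.2]
opening: 0.0398
gripper_force: 0.0
```

>>> {"name": "jog_arm", "arguments": {
  "rows": [
    [[0,0,0],[0,0,0]],
    [[0,0,0],[0,0,0]],
    [[0,0,0],[0,0,0]],
    [[0,0,0],[0,0,0]],
    [[0,0,0],[0,0,0]]
  ],
  "hand": 1,
  "squeeze": 15
}}

```text
t: 4.45
tool_pos: [0.5365, -0.0373, 0.13]
orientation: [1.886, 2.511, 0.001]
force: [0.3, 0.2, 2.3]
opening: 0.0134
gripper_force: 15.0
```

>>> {"name": "jog_arm", "arguments": {
  "rows": [
    [[0,0,0],[0,0,0]],
    [[0,0,0],[0,0,0]]
  ]
}}

```text
t: 4.65
tool_pos: [0.5365, -0.0373, 0.13]
orientation: [1.886, 2.511, 0.001]
force: [0.7, -0.7, 5.6]
opening: 0.0138
gripper_force: 15.0
```

>>> {"name": "jog_arm", "arguments": {
  "rows": [
    [[0,0.067,0.01],[0,0,0]],
    [[0,0.132,0.027],[0,0,0]],
    [[0,0.196,0.05],[0,0,0]],
    [[0,0.256,0.079],[0,0,0]],
    [[0,0.314,0.115],[0,0,0]]
  ]
}}

```text
t: 5.15
tool_pos: [0.5965, -0.02, 0.1059]
orientation: [-1.887, -2.511, 0.002]
force: [-0.8, -3.4, 0.4]
opening: 0.0137
gripper_force: 15.0
```

>>> {"name": "jog_arm", "arguments": {
  "rows": [
    [[0,0.054,0.041],[0,0,0]],
    [[0,0.103,0.087],[0,0,0]],
    [[0,0.148,0.138],[0,0,0]],
    [[0,0.187,0.192],[0,0,0]],
    [[0,0.22,0.251],[0,0,0]]
  ]
}}

```text
t: 5.65
tool_pos: [0.6388, -0.0077, 0.0553]
orientation: [1.887, 2.512, -0.001]
force: [-1.3, -1.5, 0.9]
opening: 0.013
gripper_force: 15.0
```

>>> {"name": "jog_arm", "arguments": {
  "rows": [
    [[0,0.028,0.062],[0,0,0]],
    [[0,0.049,0.126],[0,0,0]],
    [[0,0.064,0.191],[0,0,0]]
  ]
}}

```text
t: 5.95
tool_pos: [0.651, -0.0039, 0.0167]
orientation: [-1.887, -2.512, 0.001]
force: [-2.6, -3.3, 2.3]
opening: 0.0136
gripper_force: 15.0
```

>>> {"name": "jog_arm", "arguments": {
  "rows": [
    [[0,0.006,0.035],[0,0,0]],
    [[0,0.008,0.065],[0,0,0]],
    [[0,0.008,0.075],[0,0,0]],
    [[0,0.008,0.075],[0,0,0]]
  ]
}}

```text
t: 6.35
tool_pos: [0.6525, -0.0034, 0.0032]
orientation: [1.887, 2.512, 0.0]
force: [0.2, -2.7, 1.3]
opening: 0.0138
gripper_force: 15.0
```

Run:
```python
from plan import *
s=snap('scene');st=robot.read_state();print(st['tool_pos'],st['force'])
print(proj(s,[cr(.135*np.sin(a),y,.038+.135*np.cos(a)) for a in(1.3,1.4,1.5) for y in(.09,-.09)]).round(1).tolist())
cv2.imwrite('pics/c5.png',cv2.resize(s['frame'][180:310,240:400,::-1],(800,650),interpolation=cv2.INTER_CUBIC)[:600])
```

```text
[ 0.65247879 -0.00346965  0.00315684] [-0.1433493  -2.00765479  1.469545  ]
[[364.1, 267.4], [286.2, 280.1], [364.1, 272.2], [286.7, 284.9], [364.0, 276.6], [287.2, 289.2]]
```

View pics/c5.png

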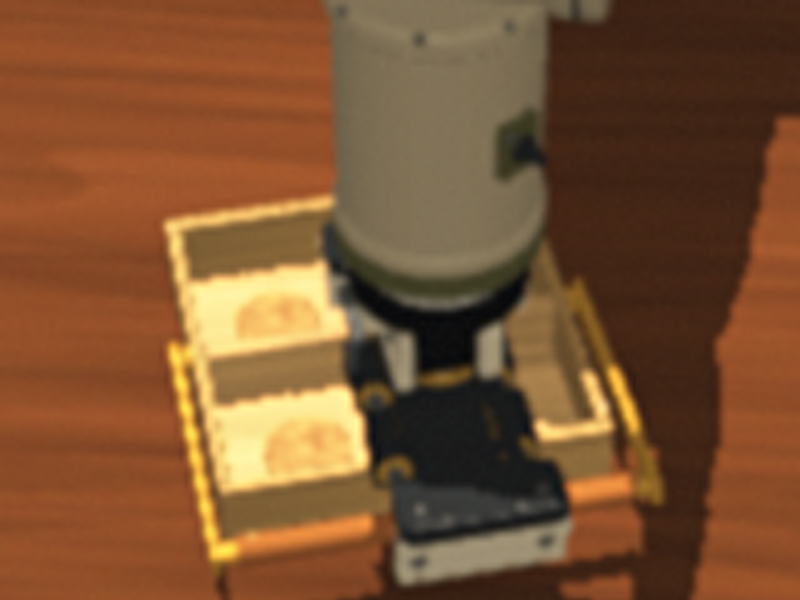

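The bar ends project to (284,290) and (368,278), which fits about 1.5 rad. I'll press slightly further to be sure it's at the stop.

>>> {"name": "jog_arm", "arguments": {
  "rows": [
    [[0,0,0.02],[0,0,0]],
    [[0,0,0.03],[0,0,0]],
    [[0,0,0.03],[0,0,0]]
  ]
}}

```text
t: 6.7
tool_pos: [0.6527, -0.0038, -0.0008]
orientation: [1.887, 2.511, -0.0]
force: [-9.6, -3.6, 16.9]
opening: 0.0137
gripper_force: 15.0
```

At the stop: reaction force rose to 17 N with almost no further motion. Release, rise and plan jar_a.

>>> {"name": "jog_arm", "arguments": {
  "rows": [
    [[0,0,-0.02],[0,0,0]],
    [[0,0,-0.02],[0,0,0]],
    [[0,0,-0.02],[0,0,0]]
  ],
  "hand": 0.44
}}

```text
t: 7.0
tool_pos: [0.6524, -0.0031, 0.0007]
orientation: [-1.887, -2.512, -0.001]
force: [-0.4, 0.4, -0.1]
opening: 0.0255
gripper_force: 0.0
```

>>> {"name": "jog_arm", "arguments": {
  "rows": [
    [[0,0,-0.2],[0,0,0]],
    [[0,0,-0.45],[0,0,0]],
    [[0,0,-0.7],[0,0,0]],
    [[0,0,-0.9],[0,0,0]],
    [[0,0,-0.9],[0,0,0]]
  ]
}}

```text
t: 7.5
tool_pos: [0.6565, -0.0035, 0.1893]
orientation: [1.881, 2.504, 0.011]
force: [0.7, 0.6, 0.1]
opening: 0.0262
gripper_force: 0.0
```

```bash
python3 - <<'E'
from plan import *
s=snap('scene')
# folded handle: brass/bar line position check at arms' ends from orange bar mask
hsv=cv2.cvtColor(s['frame'],cv2.COLOR_RGB2HSV)
print(robot.read_state()['tool_pos'],robot.read_state()['opening'])
A=np.array([.4795,-.3465]);B=np.array([.599,.3165])
st=robot.read_state()['tool_pos'];m=(st[:2]+A)/2
c1=cr(-.046,-.046,0)[:2];print('cell1',c1)
plan([(np.r_[m,.18],Y),(np.r_[A,.13],Y),(np.r_[A,.026],Y),(np.r_[A,.105],Y),(np.r_[(A+c1)/2,.105],Y),(np.r_[c1,.105],Y),(np.r_[c1,.036],Y)])
t=pickle=None
E
python3 - <<'E'
import sys;sys.path.insert(0,'.')
from h import *
import pickle
d=pickle.load(open('v0.pkl','rb'))
print(onz(d['top'],423,221,.04),onz(d['top'],469,280,.1),'purple/candle')
print(onz(d['top'],194,303,.11),onz(d['top'],167,272,.1),onz(d['top'],236,187,.05),'green blue bowl')
E
```

```text
[ 0.65494629 -0.00335097  0.18526469] 0.02612926132446217
cell1 [ 0.49266008 -0.1005071 ]
[ 0.567 -0.175  0.18 ] shift [-0.702 -0.66   0.023] turn [ 0.005  0.002 -0.   ] rows>= 4.0
[ 0.48  -0.346  0.13 ] shift [-0.701 -0.661  0.25 ] turn [0. 0. 0.] rows>= 4.0
[ 0.48  -0.346  0.026] shift [0.   0.   0.52] turn [0. 0. 0.] rows>= 3.0
[ 0.48  -0.346  0.105] shift [ 0.     0.    -0.395] turn [0. 0. 0.] rows>= 2.0
[ 0.486 -0.224  0.105] shift [0.581 0.203 0.   ] turn [0. 0. 0.] rows>= 3.0
[ 0.493 -0.101  0.105] shift [0.581 0.203 0.   ] turn [0. 0. 0.] rows>= 3.0
[ 0.493 -0.101  0.036] shift [0.    0.    0.345] turn [0. 0. 0.] rows>= 2.0
[ 0.66106996 -0.33333754  0.04      ] [ 0.49198693 -0.44316379  0.1       ] purple/candle
[0.4364252 0.3076404 0.11     ] [0.52092613 0.3866864  0.1       ] [0.76398844 0.20414392 0.05      ] green blue bowl
```

>>> {"name": "jog_arm", "arguments": {
  "rows": [
    [[-0.7,-0.66,0],[0,0,0]],
    [[-0.7,-0.66,0],[0,0,0]],
    [[-0.7,-0.66,0],[0,0,0]],
    [[-0.7,-0.66,0],[0,0,0]],
    [[-0.7,-0.66,0],[0,0,0]]
  ],
  "hand": -1
}}

```text
t: 8.05
tool_pos: [0.5613, -0.1787, 0.1783]
orientation: [-1.891, -2.505, 0.004]
force: [0.7, 0.2, 0.2]
opening: 0.0611
gripper_force: 0.0
```

>>> {"name": "jog_arm", "arguments": {
  "rows": [
    [[-0.7,-0.66,0.25],[0,0,0]],
    [[-0.7,-0.66,0.25],[0,0,0]],
    [[-0.7,-0.66,0.25],[0,0,0]],
    [[-0.7,-0.66,0.25],[0,0,0]],
    [[-0.7,-0.66,0.25],[0,0,0]]
  ]
}}

```text
t: 8.55
tool_pos: [0.4725, -0.3484, 0.1265]
orientation: [-1.89, -2.502, 0.002]
force: [-0.1, 0.6, 0.1]
opening: 0.0925
gripper_force: 0.0
```

>>> {"name": "jog_arm", "arguments": {
  "rows": [
    [[0,0,0],[0,0,0]],
    [[0,0,0],[0,0,0]]
  ]
}}

```text
t: 8.75
tool_pos: [0.4774, -0.3444, 0.1301]
orientation: [-1.885, -2.512, -0.001]
force: [1.3, 0.1, -0.2]
opening: 0.093
gripper_force: 0.0
```

Run:
```python
from plan import *
s=snap('scene');st=robot.read_state();p=st['tool_pos'];print(p,st['orientation'],st['opening'])
A=np.array([.4795,-.3465]);plan([(np.r_[A,.026],Y)])
# bar (orange) folded check + crop
y=np.array([np.cos(Y),np.sin(Y),0])
pts=proj(s,[p+y*.0465+[0,0,.022],p-y*.0465+[0,0,.022],np.r_[A,.1]]);print(pts)
x0,y0=130,120
im=cv2.resize(s['frame'][y0:y0+180,x0:x0+240,::-1],(800,600),interpolation=cv2.INTER_CUBIC)
for u,v in pts: cv2.circle(im,(int((u-x0+.5)*800/240),int((v-y0+.5)*800/240)),3,(0,255,0),1)
cv2.imwrite('pics/c6.png',im)
```

```text
[ 0.47768824 -0.34431136  0.13056674] [-1.88470775e+00 -2.51290098e+00 -9.17751395e-04] 0.09307097126910216
[ 0.48  -0.346  0.026] shift [-0.013  0.006  0.523] turn [ 0.    -0.     0.001] rows>= 3.0
[[192.9211632  204.62571173]
 [192.1040958  180.94068213]
 [195.60149525 209.20072976]]
```

View pics/c6.png

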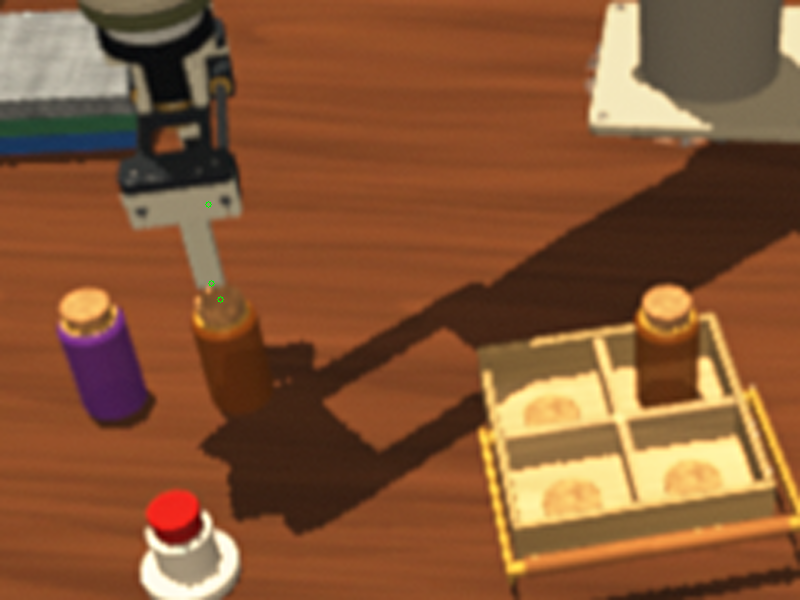

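The handle lies fully folded past the far wall, from (515,567) to (795,523). The fingertip at (208,287) sits on the marker drawn with the 22 mm correction, centred over jar_a. Descend and grip lightly.

>>> {"name": "jog_arm", "arguments": {
  "rows": [
    [[-0.01,0.005,0.15],[0,0,0]],
    [[-0.01,0.005,0.3],[0,0,0]],
    [[-0.01,0.005,0.45],[0,0,0]],
    [[-0.01,0.005,0.52],[0,0,0]],
    [[-0.01,0.005,0.52],[0,0,0]]
  ]
}}

```text
t: 9.3
tool_pos: [0.4775, -0.3451, 0.0245]
orientation: [-1.882, -2.51, -0.001]
force: [0.1, -0.9, 0.2]
opening: 0.0933
gripper_force: 0.0
```

>>> {"name": "jog_arm", "arguments": {
  "rows": [
    [[0,0,0],[0,0,0]],
    [[0,0,0],[0,0,0]],
    [[0,0,0],[0,0,0]],
    [[0,0,0],[0,0,0]],
    [[0,0,0],[0,0,0]]
  ],
  "hand": 0.1,
  "squeeze": 5
}}

```text
t: 9.8
tool_pos: [0.4786, -0.3479, 0.0275]
orientation: [1.887, 2.511, -0.0]
force: [0.1, 0.4, -0.7]
opening: 0.0573
gripper_force: 0.0
```

>>> {"name": "jog_arm", "arguments": {
  "rows": [
    [[0,0,0],[0,0,0]],
    [[0,0,0],[0,0,0]],
    [[0,0,0],[0,0,0]]
  ]
}}

```text
t: 10.1
tool_pos: [0.4783, -0.3477, 0.0271]
orientation: [1.887, 2.511, -0.0]
force: [-0.9, 0.1, 2.1]
opening: 0.0502
gripper_force: 5.0
```

>>> {"name": "jog_arm", "arguments": {
  "rows": [
    [[0,0,0],[0,0,0]],
    [[0,0,-0.04],[0,0,0]],
    [[0,0,-0.12],[0,0,0]],
    [[0,0,-0.22],[0,0,0]],
    [[0,0,-0.32],[0,0,0]]
  ],
  "squeeze": 7
}}

```text
t: 10.6
tool_pos: [0.4783, -0.3474, 0.0925]
orientation: [1.887, 2.512, 0.0]
force: [0.7, -0.1, -0.4]
opening: 0.0501
gripper_force: 7.0
```

>>> {"name": "jog_arm", "arguments": {
  "rows": [
    [[0,0,-0.06],[0,0,0]],
    [[0,0,-0.08],[0,0,0]],
    [[0,0,-0.08],[0,0,0]]
  ]
}}

```text
t: 10.9
tool_pos: [0.4787, -0.3478, 0.1077]
orientation: [1.886, 2.511, -0.0]
force: [-0.3, -0.2, -0.9]
opening: 0.0496
gripper_force: 7.0
```

Run:
```python
from plan import *
st=robot.read_state();p=st['tool_pos'];print(p,st['force'],st['opening'],st['gripper_force'])
c1=cr(-.046,-.046,0)[:2]
plan([(np.r_[(p[:2]+c1)/2,.105],Y),(np.r_[c1,.105],Y),(np.r_[c1,.036],Y)])
```

```text
[ 0.47865322 -0.34780438  0.10768964] [-0.29031243 -0.18467506 -0.92866504] 0.049598327128906286 6.9803567114286125
[ 0.486 -0.224  0.105] shift [0.584 0.206 0.013] turn [ 0.     0.001 -0.   ] rows>= 3.0
[ 0.493 -0.101  0.105] shift [0.584 0.206 0.   ] turn [0. 0. 0.] rows>= 3.0
[ 0.493 -0.101  0.036] shift [0.    0.    0.345] turn [0. 0. 0.] rows>= 2.0
```

>>> {"name": "jog_arm", "arguments": {
  "rows": [
    [[0.08,0.03,0],[0,0,0]],
    [[0.2,0.07,0],[0,0,0]],
    [[0.34,0.12,0],[0,0,0]],
    [[0.48,0.17,0],[0,0,0]],
    [[0.62,0.22,0],[0,0,0]]
  ]
}}

```text
t: 11.4
tool_pos: [0.485, -0.2136, 0.1053]
orientation: [-1.886, -2.509, 0.0]
force: [0.4, 0.1, -1.2]
opening: 0.0497
gripper_force: 7.0
```

>>> {"name": "jog_arm", "arguments": {
  "rows": [
    [[0.14,0.05,0],[0,0,0]],
    [[0.28,0.1,0],[0,0,0]],
    [[0.42,0.15,0],[0,0,0]],
    [[0.5,0.18,0],[0,0,0]],
    [[0.55,0.19,0],[0,0,0]]
  ]
}}

```text
t: 11.9
tool_pos: [0.4909, -0.0974, 0.1056]
orientation: [-1.883, -2.512, 0.001]
force: [0.3, -0.3, -1.3]
opening: 0.0496
gripper_force: 7.0
```

>>> {"name": "jog_arm", "arguments": {
  "rows": [
    [[0,0,0],[0,0,0]],
    [[0,0,0],[0,0,0]]
  ]
}}

```text
t: 12.1
tool_pos: [0.4915, -0.1, 0.1064]
orientation: [-1.886, -2.512, 0.001]
force: [0.1, -0.5, -1.1]
opening: 0.0497
gripper_force: 7.0
```

Run:
```python
from plan import *
import cv2
t=snap('top');s=snap('scene')
st=robot.read_state();p=st['tool_pos'];print(p,st['force'],st['opening'],st['gripper_force'])
c1=cr(-.046,-.046,0)[:2]
plan([(np.r_[c1,.037],Y)])
im=cv2.resize(s['frame'][150:300,250:400,::-1],(600,600),interpolation=cv2.INTER_CUBIC)
cv2.imwrite('pics/c7.png',im)
```

```text
[ 0.49172748 -0.10067493  0.10666842] [-0.51652808  0.73189511 -0.68166079] 0.04999026867985222 6.980871562846005
[ 0.493 -0.101  0.037] shift [-0.     0.005  0.348] turn [-0.     0.    -0.001] rows>= 2.0
```

View pics/c7.png

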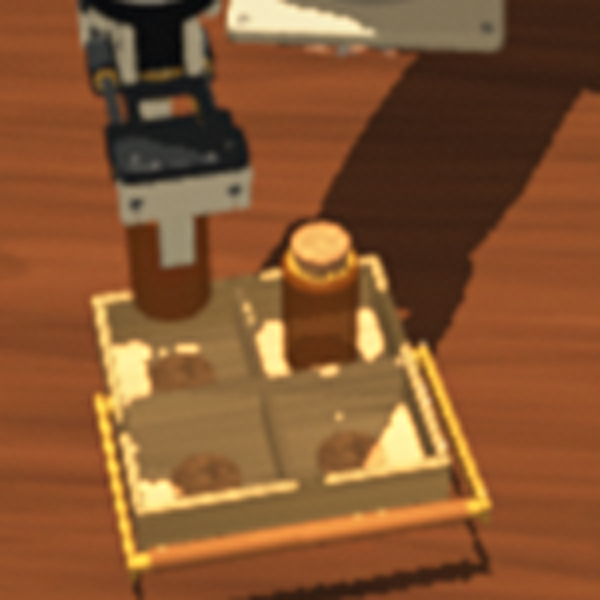

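jar_a hangs upright at (172,265) above the near-right pad at (183,372), clear of the walls. Lower it slowly.

>>> {"name": "jog_arm", "arguments": {
  "rows": [
    [[0,0.005,0.09],[0,0,0]],
    [[0,0.005,0.18],[0,0,0]],
    [[0,0.005,0.26],[0,0,0]],
    [[0,0.005,0.31],[0,0,0]],
    [[0,0.005,0.33],[0,0,0]]
  ]
}}

```text
t: 12.7
tool_pos: [0.492, -0.1001, 0.0396]
orientation: [-1.887, -2.509, 0.001]
force: [-0.5, -0.3, -1.5]
opening: 0.0497
gripper_force: 7.0
```

>>> {"name": "jog_arm", "arguments": {
  "rows": [
    [[0,0,0.005],[0,0,0]],
    [[0,0,0.01],[0,0,0]],
    [[0,0,0.015],[0,0,0]],
    [[0,0,0.015],[0,0,0]]
  ]
}}

```text
t: 13.1
tool_pos: [0.4933, -0.0997, 0.0383]
orientation: [1.887, 2.511, 0.0]
force: [0.2, -0.5, -1.3]
opening: 0.0498
gripper_force: 7.0
```

>>> {"name": "jog_arm", "arguments": {
  "rows": [
    [[0,0,0.005],[0,0,0]],
    [[0,0,0.005],[0,0,0]],
    [[0,0,0.005],[0,0,0]]
  ]
}}

```text
t: 13.4
tool_pos: [0.4929, -0.0996, 0.0369]
orientation: [1.887, 2.512, 0.0]
force: [0.3, 0.2, -1.1]
opening: 0.0499
gripper_force: 7.0
```

>>> {"name": "jog_arm", "arguments": {
  "rows": [
    [[0,0,0.005],[0,0,0]],
    [[0,0,0.005],[0,0,0]],
    [[0,0,0.005],[0,0,0]]
  ]
}}

```text
t: 13.7
tool_pos: [0.4928, -0.0996, 0.0357]
orientation: [-1.887, -2.511, 0.0]
force: [-0.4, 0.4, -1.3]
opening: 0.0498
gripper_force: 7.0
```

>>> {"name": "jog_arm", "arguments": {
  "rows": [
    [[0,0,0.004],[0,0,0]],
    [[0,0,0.004],[0,0,0]],
    [[0,0,0.004],[0,0,0]]
  ]
}}

```text
t: 14.0
tool_pos: [0.4929, -0.0997, 0.0351]
orientation: [1.887, 2.512, 0.0]
force: [-0.3, -0.4, 0.0]
opening: 0.0503
gripper_force: 7.0
```

The weight came off the wrist, so the jar has touched the floor. Release partway, then rise.

>>> {"name": "jog_arm", "arguments": {
  "rows": [
    [[0,0,0.002],[0,0,0]],
    [[0,0,0.002],[0,0,0]],
    [[0,0,0.002],[0,0,0]],
    [[0,0,0.002],[0,0,0]]
  ],
  "hand": -0.5
}}

```text
t: 14.4
tool_pos: [0.4929, -0.0997, 0.0347]
orientation: [1.887, 2.512, 0.0]
force: [0.1, 0.6, 0.1]
opening: 0.0691
gripper_force: 0.0
```

>>> {"name": "jog_arm", "arguments": {
  "rows": [
    [[0,0,-0.1],[0,0,0]],
    [[0,0,-0.25],[0,0,0]],
    [[0,0,-0.45],[0,0,0]],
    [[0,0,-0.65],[0,0,0]],
    [[0,0,-0.75],[0,0,0]]
  ]
}}

```text
t: 14.9
tool_pos: [0.4945, -0.1001, 0.189]
orientation: [1.884, 2.508, 0.003]
force: [1.3, -0.3, 0.0]
opening: 0.0698
gripper_force: 0.0
```

Run:
```python
from plan import *
st=robot.read_state();p=st['tool_pos'];print(p,st['opening'])
B=np.array([.599,.3165]);c2=cr(.046,.046,0)[:2];print(c2)
W=np.radians(106.2);d=np.radians
f=lambda k,z:np.r_[p[:2]+k*(B-p[:2]),z]
print('to B with W'); plan([(f(.4,.185),d(45)),(f(.75,.185),d(75)),(f(1,.14),W),(np.r_[B,.026],W)])
```

```text
[ 0.49448654 -0.10014503  0.18895454] 0.06976935994847785
[0.55533992 0.0135071 ]
to B with W
[0.536 0.067 0.185] shift [0.742 0.433 0.019] turn [ 0.002  0.003 -0.32 ] rows>= 4.0
[0.573 0.212 0.185] shift [0.386 0.645 0.   ] turn [ 0.     0.    -0.333] rows>= 4.0
[0.599 0.316 0.14 ] shift [0.009 0.537 0.225] turn [ 0.     0.    -0.347] rows>= 4.0
[0.599 0.316 0.026] shift [0.   0.   0.57] turn [0. 0. 0.] rows>= 3.0
```

>>> {"name": "jog_arm", "arguments": {
  "rows": [
    [[0.74,0.43,0.02],[0,0,-0.25]],
    [[0.74,0.43,0.02],[0,0,-0.25]],
    [[0.74,0.43,0.02],[0,0,-0.25]],
    [[0.74,0.43,0.02],[0,0,-0.25]],
    [[0.74,0.43,0.02],[0,0,-0.25]]
  ],
  "hand": -1
}}

```text
t: 15.4
tool_pos: [0.5344, 0.0694, 0.1804]
orientation: [-1.355, -2.834, -0.001]
force: [-0.1, 0.3, 0.6]
opening: 0.0928
gripper_force: 0.0
```

Run:
```python
from plan import *
st=robot.read_state();p=st['tool_pos'];print(p,st['opening'])
B=np.array([.599,.3165]);d=np.radians
f=lambda k,z:np.r_[p[:2]+k*(B-p[:2]),z]
plan([(f(.6,.185),d(60)),(f(1,.14),d(60)),(np.r_[B,.027],d(60))])
```

```text
[0.53436789 0.06935254 0.18040211] 0.0927904793771902
[0.573 0.218 0.185] shift [ 0.455  0.616 -0.023] turn [ 0.    -0.    -0.235] rows>= 4.0
[0.599 0.316 0.14 ] shift [0.135 0.493 0.225] turn [0. 0. 0.] rows>= 3.0
[0.599 0.316 0.027] shift [0.    0.    0.565] turn [0. 0. 0.] rows>= 3.0
```

>>> {"name": "jog_arm", "arguments": {
  "rows": [
    [[0.455,0.615,-0.02],[0,0,-0.235]],
    [[0.455,0.615,-0.02],[0,0,-0.235]],
    [[0.455,0.615,-0.02],[0,0,-0.235]],
    [[0.455,0.615,-0.02],[0,0,-0.235]],
    [[0.455,0.615,-0.02],[0,0,-0.235]]
  ]
}}

```text
t: 15.9
tool_pos: [0.5734, 0.2143, 0.1841]
orientation: [-0.817, -3.033, 0.002]
force: [0.2, 0.4, -1.0]
opening: 0.0934
gripper_force: 0.0
```

>>> {"name": "jog_arm", "arguments": {
  "rows": [
    [[0.135,0.49,0.22],[0,0,0]],
    [[0.135,0.49,0.22],[0,0,0]],
    [[0.135,0.49,0.22],[0,0,0]],
    [[0.135,0.49,0.22],[0,0,0]],
    [[0.135,0.49,0.22],[0,0,0]]
  ]
}}

```text
t: 16.4
tool_pos: [0.5999, 0.3105, 0.1414]
orientation: [0.821, 3.032, -0.001]
force: [-0.2, 0.5, 0.4]
opening: 0.0926
gripper_force: 0.0
```

Run:
```python
from plan import *
s=snap('scene')
st=robot.read_state();p=st['tool_pos'];print(p,st['opening'])
B=np.array([.599,.3165]);d=np.radians
plan([(np.r_[B,.027],d(60))])
y=np.array([.5,.866,0])
pts=proj(s,[p+y*.0465+[0,0,.022],p-y*.0465+[0,0,.022],np.r_[B,.1]])
x0,y0=290,170
im=cv2.resize(s['frame'][y0:y0+150,x0:x0+250-50,::-1],(800,600),interpolation=cv2.INTER_CUBIC)
x0=340;im=cv2.resize(s['frame'][y0:y0+150,x0:x0+200,::-1],(800,600),interpolation=cv2.INTER_CUBIC)
for u,v in pts: cv2.circle(im,(int((u-x0+.5)*4),int((v-y0+.5)*4)),3,(255,0,255),1)
cv2.imwrite('pics/c8.png',im)
```

```text
[0.60025901 0.31047947 0.14201106] 0.09280675712829638
[0.599 0.316 0.027] shift [0.021 0.022 0.575] turn [ 0.     0.001 -0.003] rows>= 3.0
```

View pics/c8.png

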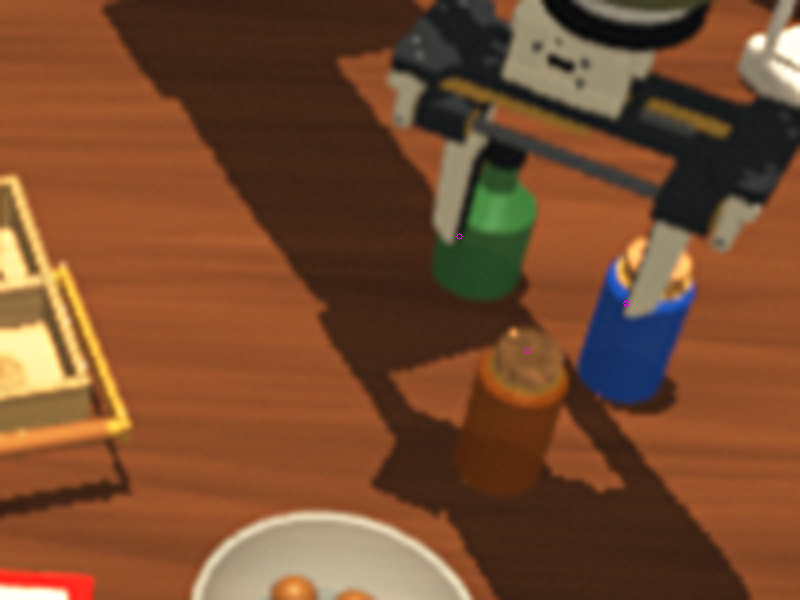

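The cork centre is at (530,357), on my marker. The fingertips at (450,240) and (640,310) straddle it and clear the blue jar. Descend and grip.

>>> {"name": "jog_arm", "arguments": {
  "rows": [
    [[0.02,0.02,0.15],[0,0,0]],
    [[0.02,0.02,0.3],[0,0,0]],
    [[0.02,0.02,0.45],[0,0,0]],
    [[0.02,0.02,0.57],[0,0,0]],
    [[0.02,0.02,0.57],[0,0,0]]
  ]
}}

```text
t: 16.95
tool_pos: [0.5958, 0.3151, 0.0236]
orientation: [-0.82, -3.028, 0.006]
force: [-0.1, 0.1, 0.6]
opening: 0.0929
gripper_force: 0.0
```

>>> {"name": "jog_arm", "arguments": {
  "rows": [
    [[0,0,0],[0,0,0]],
    [[0,0,0],[0,0,0]],
    [[0,0,0],[0,0,0]],
    [[0,0,0],[0,0,0]],
    [[0,0,0],[0,0,0]]
  ],
  "hand": 0.1,
  "squeeze": 5
}}

```text
t: 17.45
tool_pos: [0.5984, 0.3183, 0.0276]
orientation: [0.818, 3.032, 0.001]
force: [-0.5, 0.4, -0.9]
opening: 0.0574
gripper_force: 0.0
```

>>> {"name": "jog_arm", "arguments": {
  "rows": [
    [[0,0,0],[0,0,0]],
    [[0,0,0],[0,0,0]],
    [[0,0,0],[0,0,0]]
  ]
}}

```text
t: 17.75
tool_pos: [0.5981, 0.3181, 0.0269]
orientation: [0.818, 3.033, 0.0]
force: [-1.2, -1.2, 2.3]
opening: 0.0503
gripper_force: 5.0
```

>>> {"name": "jog_arm", "arguments": {
  "rows": [
    [[0,0,0],[0,0,0]],
    [[0,0,-0.04],[0,0,0]],
    [[0,0,-0.12],[0,0,0]],
    [[0,0,-0.22],[0,0,0]],
    [[0,0,-0.32],[0,0,0]]
  ],
  "squeeze": 7
}}

```text
t: 18.25
tool_pos: [0.5979, 0.3181, 0.0922]
orientation: [-0.818, -3.033, -0.0]
force: [-0.7, 1.1, -1.5]
opening: 0.05
gripper_force: 7.0
```

>>> {"name": "jog_arm", "arguments": {
  "rows": [
    [[0,0,-0.06],[0,0,0]],
    [[0,0,-0.08],[0,0,0]],
    [[0,0,-0.08],[0,0,0]]
  ]
}}

```text
t: 18.55
tool_pos: [0.5983, 0.3183, 0.1074]
orientation: [0.818, 3.032, 0.001]
force: [-1.2, -0.2, -2.0]
opening: 0.0498
gripper_force: 7.0
```

Run:
```python
from plan import *
st=robot.read_state();p=st['tool_pos'];print(p,st['force'],st['opening'],st['gripper_force'])
c=cr(.046,.046,0)[:2];d=np.radians
f=lambda k:np.r_[p[:2]+k*(c-p[:2]),.107]
plan([(f(.4),d(80)),(f(.8),d(106.2)),(f(1),d(106.2))])
```

```text
[0.59832151 0.31826743 0.10743444] [-1.16826483 -0.15856305 -2.03759601] 0.04982934021833008 6.993903565598885
[0.581 0.196 0.107] shift [-0.232 -0.57   0.002] turn [ 0.001  0.001 -0.224] rows>= 3.0
[0.564 0.074 0.107] shift [-0.021 -0.615  0.   ] turn [ 0.     0.    -0.291] rows>= 4.0
[0.555 0.014 0.107] shift [ 0.126 -0.281  0.   ] turn [0. 0. 0.] rows>= 2.0
```

>>> {"name": "jog_arm", "arguments": {
  "rows": [
    [[-0.03,-0.08,0],[0,0,-0.03]],
    [[-0.08,-0.2,0],[0,0,-0.08]],
    [[-0.13,-0.33,0],[0,0,-0.13]],
    [[-0.18,-0.45,0],[0,0,-0.18]],
    [[-0.23,-0.57,0],[0,0,-0.225]]
  ]
}}

```text
t: 19.05
tool_pos: [0.5791, 0.1951, 0.1049]
orientation: [-0.267, -3.128, 0.001]
force: [0.9, -0.1, -1.4]
opening: 0.0499
gripper_force: 7.0
```

>>> {"name": "jog_arm", "arguments": {
  "rows": [
    [[-0.005,-0.13,0],[0,0,-0.06]],
    [[-0.01,-0.26,0],[0,0,-0.12]],
    [[-0.015,-0.39,0],[0,0,-0.18]],
    [[-0.02,-0.51,0],[0,0,-0.24]],
    [[-0.02,-0.615,0],[0,0,-0.29]]
  ]
}}

```text
t: 19.55
tool_pos: [0.5619, 0.0733, 0.1051]
orientation: [0.447, -3.107, -0.0]
force: [-0.5, -0.3, -1.5]
opening: 0.0501
gripper_force: 7.0
```

Run:
```python
from plan import *
st=robot.read_state();p=st['tool_pos'];print(p,st['orientation'],st['opening'],st['gripper_force'])
c=cr(.046,.046,0)[:2];d=np.radians
plan([(np.r_[c,.107],d(106.2)),(np.r_[c,.036],d(106.2))])
```

```text
[0.56187171 0.07326213 0.10511477] [ 4.46510139e-01 -3.10729775e+00 -1.83348796e-04] 0.050090469286154106 6.993390683928737
[0.555 0.014 0.107] shift [ 0.115 -0.277 -0.009] turn [ 0.    -0.001  0.002] rows>= 2.0
[0.555 0.014 0.036] shift [0.    0.    0.355] turn [0. 0. 0.] rows>= 2.0
```

>>> {"name": "jog_arm", "arguments": {
  "rows": [
    [[0.05,-0.12,0],[0,0,0]],
    [[0.09,-0.22,0],[0,0,0]],
    [[0.12,-0.28,0],[0,0,0]],
    [[0.12,-0.28,0],[0,0,0]],
    [[0.12,-0.28,0],[0,0,0]]
  ]
}}

```text
t: 20.05
tool_pos: [0.5553, 0.0146, 0.1061]
orientation: [0.441, -3.11, -0.001]
force: [-0.3, 0.7, -1.7]
opening: 0.0497
gripper_force: 7.0
```

Run:
```python
from plan import *
s=snap('scene')
st=robot.read_state();p=st['tool_pos'];print(p,st['orientation'],st['opening'],st['gripper_force'])
c=cr(.046,.046,0)[:2];d=np.radians
plan([(np.r_[c,.040],d(106.2))])
cv2.imwrite('pics/c9.png',cv2.resize(s['frame'][150:300,240:400,::-1],(640,600),interpolation=cv2.INTER_CUBIC))
```

```text
[0.55552173 0.01490818 0.10630183] [ 4.41762512e-01 -3.11003185e+00 -9.64811330e-04] 0.049883354626873815 6.993846605764702
[0.555 0.014 0.04 ] shift [ 0.003 -0.007  0.332] turn [ 0. -0. -0.] rows>= 2.0
```

View pics/c9.png

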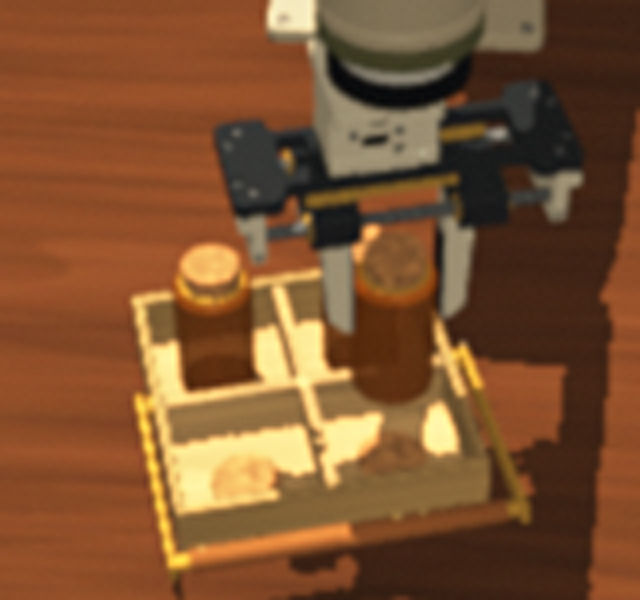

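jar_a stands upright in the near-right cell at (213,315). jar_b hangs upright at (393,330) above the far-left pad at (392,452). Lower it.

>>> {"name": "jog_arm", "arguments": {
  "rows": [
    [[0,0,0.09],[0,0,0]],
    [[0,0,0.18],[0,0,0]],
    [[0,0,0.26],[0,0,0]],
    [[0,0,0.31],[0,0,0]],
    [[0,0,0.33],[0,0,0]]
  ]
}}

```text
t: 20.6
tool_pos: [0.5547, 0.0147, 0.0391]
orientation: [0.442, -3.108, -0.001]
force: [1.3, 0.4, -2.4]
opening: 0.0496
gripper_force: 7.0
```

>>> {"name": "jog_arm", "arguments": {
  "rows": [
    [[0,0,0.005],[0,0,0]],
    [[0,0,0.01],[0,0,0]],
    [[0,0,0.015],[0,0,0]],
    [[0,0,0.015],[0,0,0]]
  ]
}}

```text
t: 21.0
tool_pos: [0.5561, 0.014, 0.0382]
orientation: [-0.441, 3.11, -0.0]
force: [-0.2, 0.6, -1.5]
opening: 0.0502
gripper_force: 7.0
```

>>> {"name": "jog_arm", "arguments": {
  "rows": [
    [[0,0,0.004],[0,0,0]],
    [[0,0,0.004],[0,0,0]],
    [[0,0,0.004],[0,0,0]]
  ]
}}

```text
t: 21.3
tool_pos: [0.5557, 0.0141, 0.037]
orientation: [-0.441, 3.11, -0.0]
force: [0.1, -0.7, -1.1]
opening: 0.05
gripper_force: 7.0
```

>>> {"name": "jog_arm", "arguments": {
  "rows": [
    [[0,0,0.005],[0,0,0]],
    [[0,0,0.005],[0,0,0]],
    [[0,0,0.005],[0,0,0]]
  ]
}}

```text
t: 21.6
tool_pos: [0.5556, 0.0141, 0.0358]
orientation: [0.442, -3.11, -0.0]
force: [0.8, -0.6, -1.3]
opening: 0.05
gripper_force: 7.0
```

>>> {"name": "jog_arm", "arguments": {
  "rows": [
    [[0,0,0.005],[0,0,0]],
    [[0,0,0.005],[0,0,0]],
    [[0,0,0.005],[0,0,0]]
  ]
}}

```text
t: 21.9
tool_pos: [0.5558, 0.0141, 0.035]
orientation: [-0.442, 3.11, -0.0]
force: [0.2, 0.8, 0.1]
opening: 0.05
gripper_force: 7.0
```

>>> {"name": "jog_arm", "arguments": {
  "rows": [
    [[0,0,0.002],[0,0,0]],
    [[0,0,0.002],[0,0,0]],
    [[0,0,0.002],[0,0,0]],
    [[0,0,0.002],[0,0,0]]
  ],
  "hand": -0.5
}}

```text
t: 22.3
tool_pos: [0.5557, 0.0141, 0.0345]
orientation: [-0.442, 3.11, -0.0]
force: [0.2, -0.4, -0.2]
opening: 0.0692
gripper_force: 0.0
```

>>> {"name": "jog_arm", "arguments": {
  "rows": [
    [[0,0,-0.1],[0,0,0]],
    [[0,0,-0.25],[0,0,0]],
    [[0,0,-0.45],[0,0,0]],
    [[0,0,-0.65],[0,0,0]],
    [[0,0,-0.75],[0,0,0]]
  ]
}}

```text
t: 22.8
tool_pos: [0.5574, 0.014, 0.189]
orientation: [-0.441, 3.105, -0.002]
force: [1.4, -0.8, -0.6]
opening: 0.0695
gripper_force: 0.0
```

Run:
```python
from plan import *
st=robot.read_state();p=st['tool_pos'];print(p,st['opening'])
g=cr(.1347,-.046,0)[:2];d=np.radians
plan([(np.r_[(p[:2]+g)/2,.185],d(61)),(np.r_[g,.15],Y),(np.r_[g,.003],Y)])
```

```text
[0.55739541 0.01401473 0.18897359] 0.0695077604668909
[ 0.612 -0.018  0.185] shift [-0.216 -0.23   0.021] turn [0.    0.004 0.502] rows>= 6.0
[ 0.666 -0.05   0.15 ] shift [-0.316 -0.008  0.175] turn [0.    0.    0.498] rows>= 6.0
[ 0.666 -0.05   0.003] shift [0.    0.    0.735] turn [0. 0. 0.] rows>= 3.0
```

>>> {"name": "jog_arm", "arguments": {
  "rows": [
    [[-0.22,-0.23,0.02],[0,0,0.46]],
    [[-0.22,-0.23,0.02],[0,0,0.46]],
    [[-0.22,-0.23,0.02],[0,0,0.46]],
    [[-0.22,-0.23,0.02],[0,0,0.46]],
    [[-0.22,-0.23,0.02],[0,0,0.46]]
  ],
  "hand": 0.42
}}

```text
t: 23.3
tool_pos: [0.6107, -0.018, 0.1802]
orientation: [-0.696, -3.063, 0.0]
force: [0.4, 0.4, 0.8]
opening: 0.0341
gripper_force: 0.0
```

>>> {"name": "jog_arm", "arguments": {
  "rows": [
    [[-0.31,-0.02,0.05],[0,0,0.46]],
    [[-0.31,-0.02,0.05],[0,0,0.46]],
    [[-0.31,-0.02,0.05],[0,0,0.46]],
    [[-0.31,-0.02,0.05],[0,0,0.46]],
    [[-0.31,-0.02,0.05],[0,0,0.46]]
  ]
}}

```text
t: 23.8
tool_pos: [0.6651, -0.048, 0.17]
orientation: [-1.734, -2.619, 0.0]
force: [-0.3, 0.0, -0.4]
opening: 0.0272
gripper_force: 0.0
```

>>> {"name": "jog_arm", "arguments": {
  "rows": [
    [[0,0,0],[0,0,0.08]],
    [[0,0,0],[0,0,0.08]],
    [[0,0,0],[0,0,0.08]]
  ]
}}

```text
t: 24.1
tool_pos: [0.665, -0.0479, 0.1703]
orientation: [-1.882, -2.515, 0.0]
force: [0.1, 0.9, 0.2]
opening: 0.0271
gripper_force: 0.0
```

Run:
```python
from plan import *
st=robot.read_state();p=st['tool_pos'];print(p,st['orientation'],st['opening'])
g=cr(.1347,-.046,0)[:2]
plan([(np.r_[g,p[2]],Y),(np.r_[g,.003],Y)])
```

```text
[ 0.66503332 -0.04789412  0.17033476] [-1.88231849e+00 -2.51507746e+00  1.52707071e-04] 0.027109742811551492
[ 0.666 -0.05   0.17 ] shift [-0.012  0.002 -0.   ] turn [-0.    -0.     0.002] rows>= 1.0
[ 0.666 -0.05   0.003] shift [0.    0.    0.837] turn [0. 0. 0.] rows>= 4.0
```

>>> {"name": "jog_arm", "arguments": {
  "rows": [
    [[0,0,0.2],[0,0,0]],
    [[0,0,0.4],[0,0,0]],
    [[0,0,0.52],[0,0,0]],
    [[0,0,0.58],[0,0,0]],
    [[0,0,0.6],[0,0,0]]
  ]
}}

```text
t: 24.6
tool_pos: [0.6641, -0.0477, 0.0489]
orientation: [-1.884, -2.512, 0.002]
force: [0.3, 0.4, 0.3]
opening: 0.0267
gripper_force: 0.0
```

>>> {"name": "jog_arm", "arguments": {
  "rows": [
    [[0,0,0.05],[0,0,0]],
    [[0,0,0.1],[0,0,0]],
    [[0,0,0.12],[0,0,0]],
    [[0,0,0.12],[0,0,0]]
  ]
}}

```text
t: 25.0
tool_pos: [0.6647, -0.0478, 0.0259]
orientation: [-1.886, -2.511, 0.001]
force: [-0.6, 0.5, -0.3]
opening: 0.0271
gripper_force: 0.0
```

>>> {"name": "jog_arm", "arguments": {
  "rows": [
    [[0,0,0.05],[0,0,0]],
    [[0,0,0.1],[0,0,0]],
    [[0,0,0.115],[0,0,0]],
    [[0,0,0.115],[0,0,0]]
  ]
}}

```text
t: 25.4
tool_pos: [0.6641, -0.0478, 0.0021]
orientation: [-1.886, -2.51, 0.002]
force: [0.2, 0.8, -0.4]
opening: 0.0271
gripper_force: 0.0
```

>>> {"name": "jog_arm", "arguments": {
  "rows": [
    [[0,0,0],[0,0,0]],
    [[0,0,0],[0,0,0]],
    [[0,0,0],[0,0,0]],
    [[0,0,0],[0,0,0]]
  ],
  "hand": 1,
  "squeeze": 18
}}

```text
t: 25.8
tool_pos: [0.6654, -0.048, 0.0039]
orientation: [1.887, 2.511, 0.0]
force: [-0.3, -0.4, 2.2]
opening: 0.0132
gripper_force: 18.0
```

>>> {"name": "jog_arm", "arguments": {
  "rows": [
    [[0,-0.008,-0.067],[0,0,0]],
    [[0,-0.023,-0.133],[0,0,0]],
    [[0,-0.044,-0.197],[0,0,0]],
    [[0,-0.072,-0.258],[0,0,0]],
    [[0,-0.105,-0.317],[0,0,0]]
  ]
}}

```text
t: 26.3
tool_pos: [0.6461, -0.0536, 0.069]
orientation: [1.885, 2.51, 0.004]
force: [5.9, 1.4, -0.6]
opening: 0.0134
gripper_force: 18.0
```

>>> {"name": "jog_arm", "arguments": {
  "rows": [
    [[0,-0.039,-0.055],[0,0,0]],
    [[0,-0.084,-0.106],[0,0,0]],
    [[0,-0.133,-0.152],[0,0,0]],
    [[0,-0.187,-0.192],[0,0,0]],
    [[0,-0.244,-0.228],[0,0,0]]
  ]
}}

```text
t: 26.8
tool_pos: [0.6012, -0.0668, 0.1169]
orientation: [1.882, 2.507, 0.009]
force: [7.3, 3.8, 6.1]
opening: 0.0134
gripper_force: 18.0
```

>>> {"name": "jog_arm", "arguments": {
  "rows": [
    [[0,-0.061,-0.029],[0,0,0]],
    [[0,-0.124,-0.052],[0,0,0]],
    [[0,-0.19,-0.069],[0,0,0]],
    [[0,-0.256,-0.079],[0,0,0]],
    [[0,-0.324,-0.083],[0,0,0]]
  ]
}}

```text
t: 27.3
tool_pos: [0.5367, -0.0854, 0.1317]
orientation: [1.885, 2.509, 0.004]
force: [3.0, 1.4, 3.7]
opening: 0.0136
gripper_force: 18.0
```

>>> {"name": "jog_arm", "arguments": {
  "rows": [
    [[0,0,0],[0,0,0]],
    [[0,0,0],[0,0,0]]
  ]
}}

```text
t: 27.5
tool_pos: [0.5359, -0.0856, 0.1315]
orientation: [1.886, 2.51, 0.001]
force: [-2.4, 0.6, 9.5]
opening: 0.0135
gripper_force: 18.0
```

Run:
```python
from plan import *
st=robot.read_state();p=st['tool_pos'];print(p,st['force'],st['opening'])
e=np.r_[p[:2]-C]; print('crate x,y',e@[np.cos(Y),np.sin(Y)],e@[-np.sin(Y),np.cos(Y)])
g=cr(0,-.046,0)[:2]; plan([(np.r_[g,p[2]],Y)])
```

```text
[ 0.53592999 -0.08557839  0.13150617] [-2.42585074  0.61883361  9.49370559] 0.013515453073883812
crate x,y -0.0002832036710057103 -0.0437359757912769
[ 0.537 -0.088  0.132] shift [-0.011  0.001  0.   ] turn [ 0.001  0.001 -0.001] rows>= 1.0
```

>>> {"name": "jog_arm", "arguments": {
  "rows": [
    [[0,0,0],[0,0,0]],
    [[0,0,0],[0,0,0]],
    [[0,0,0],[0,0,0]],
    [[0,0,0],[0,0,0]]
  ],
  "hand": 0.14
}}

```text
t: 27.9
tool_pos: [0.5354, -0.0853, 0.1288]
orientation: [-1.887, -2.511, 0.001]
force: [-1.4, -0.1, 0.3]
opening: 0.0382
gripper_force: 0.0
```

>>> {"name": "jog_arm", "arguments": {
  "rows": [
    [[0,0,-0.12],[0,0,0]],
    [[0,0,-0.3],[0,0,0]],
    [[0,0,-0.5],[0,0,0]],
    [[0,0,-0.6],[0,0,0]]
  ]
}}

```text
t: 28.3
tool_pos: [0.5369, -0.0856, 0.2529]
orientation: [1.885, 2.509, 0.002]
force: [0.5, 0.6, -0.2]
opening: 0.0402
gripper_force: 0.0
```

>>> {"name": "jog_arm", "arguments": {
  "rows": [
    [[-0.8,-0.5,0],[0,0,0]],
    [[-0.8,-0.5,0],[0,0,0]],
    [[-0.8,-0.5,0],[0,0,0]],
    [[-0.8,-0.5,0],[0,0,0]],
    [[-0.8,-0.5,0],[0,0,0]]
  ]
}}

```text
t: 28.8
tool_pos: [0.4823, -0.271, 0.2484]
orientation: [-1.893, -2.506, 0.003]
force: [0.3, 1.5, -0.6]
opening: 0.0399
gripper_force: 0.0
```

>>> {"name": "jog_arm", "arguments": {
  "rows": [
    [[-0.8,0,0],[0,0,0]],
    [[-0.8,0,0],[0,0,0]],
    [[-0.8,0,0],[0,0,0]],
    [[-0.8,0,0],[0,0,0]]
  ]
}}

```text
t: 29.2
tool_pos: [0.5286, -0.4236, 0.2456]
orientation: [-1.888, -2.506, 0.0]
force: [-0.1, -0.2, -0.4]
opening: 0.0403
gripper_force: 0.0
```

Run:
```python
from plan import *
s=snap('scene');t=snap('top')
print(robot.read_state()['tool_pos'])
k=5
def mk(c,x,y,w,h):
    im=cv2.resize(c['frame'][y:y+h,x:x+w,::-1],(w*k,h*k),interpolation=cv2.INTER_CUBIC)
    for a,col in((0,(0,255,0)),(.1,(255,0,255))):
        for u,v in proj(c,[cr(.135*np.sin(a),yy,.038+.135*np.cos(a)) for yy in(-.103,.103)]): cv2.circle(im,(int((u-x+.5)*k),int((v-y+.5)*k)),3,col,1)
    return im
a=mk(s,265,185,80,112);a=mk(s,262,185,110-30,112) if 0 else mk(s,264,188,102-20,110)
cv2.imwrite('pics/c10.png',np.hstack([mk(s,265,188,80,110)[:, :0],cv2.resize(mk(s,262,188,108,110),(400,407)),cv2.resize(mk(t,268,222,104,100),(400,385)).copy() if 0 else np.pad(cv2.resize(mk(t,268,222,104,100),(400,385)),((0,22),(0,0),(0,0)))]))
```

```text
[ 0.52877872 -0.42098469  0.24706912]Traceback (most recent call last):
  File "<stdin>", line 11, in <module>
    return _nx.concatenate(arrs, 1, dtype=dtype, casting=casting)
           ~~~~~~~~~~~~~~~^^^^^^^^^^^^^^^^^^^^^^^^^^^^^^^^^^^^^^^
ValueError: all the input array dimensions except for the concatenation axis must match exactly, but along dimension 0, the array at index 0 has size 550 and the array at index 1 has size 407
```

Run:
```python
from plan import *
s=snap('scene');t=snap('top')
def mk(c,x,y,w,h,k=4):
    im=cv2.resize(c['frame'][y:y+h,x:x+w,::-1],(w*k,h*k),interpolation=cv2.INTER_CUBIC)
    for a,col in((0,(0,255,0)),(.1,(255,0,255))):
        for u,v in proj(c,[cr(.135*np.sin(a),yy,.038+.135*np.cos(a)) for yy in(-.103,.103)]): cv2.circle(im,(int((u-x+.5)*k),int((v-y+.5)*k)),3,col,1)
    return im
cv2.imwrite('pics/c10.png',np.hstack([mk(s,265,185,100,115),mk(t,270,215,100,115)]))
```

```text
(no output)
```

View pics/c10.png

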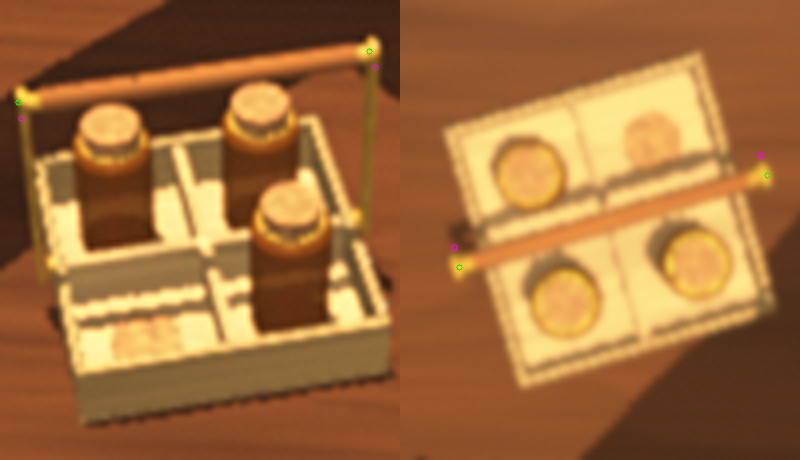

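All three jars stand upright in separate cells: scene crop (113,175), (260,155), (290,255). The handle ends lie on the 0 rad markers in both views, the far-right cell is empty, and the robot is clear. Handing in.

```bash
python3 -c "
from plant import robot
print(robot.close_job())"
```

```text
the job is handed in; nothing more can be done
None
```

The job is handed in: I folded the handle fully down to the far side, stood jar_a in the near-right cell and jar_b in the far-left cell, and raised the handle straight up again; the last camera check showed all three jars upright, and the arm ended clear of everything at about 29 s.

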